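# Seat the tube carousel on the photometer's keyed drive

## Task

Put the grey tube carousel onto the photometer's drive spindle and turn it gently by its orange grip until its two tabs drop into the drive's keyways and it sits fully home and level, then let go. Never press or twist it hard against the instrument, and leave everything else on the bench where it is.

Things in the scene. Friction and masses are not known exactly. Their poses are not given: they have to be found in the camera images.
- carousel: Grey drum, 90 mm diameter, 38 mm high, about 0.3 kg, loose, standing upright on the bench on its hollow skirt (inner diameter 80 mm), with an orange grip fin on top. White tube caps on top stand 2 mm proud. Origin: centre of its underside (bottom of the skirt), z up, x along the fin. Turned half round it fits just as well.
- grip (a point): Centre of the carousel's orange fin, on the drum's axis, 51 mm above the carousel's origin. The fin is a straight bar 56 mm long (own x), 12 mm wide (own y), standing from 38 to 64 mm above the carousel's origin.
- bore (a point): Mouth of the carousel's blind bore, on its axis in the hub underside, 8 mm above the carousel's origin: 16 mm diameter, 26 mm deep. Two tabs, 8 mm wide, reach 6 mm down from the hub underside at 15 to 27 mm from the axis, straight below the two ends of the fin (own +x and -x).
- instrument: Photometer, fixed off-white housing 300 mm (own x) by 190 mm (own y), aluminium deck 89 mm above the bench; a white reading head, 195 mm high, stands at its +x end, nearest point 132 mm from the spindle axis. Origin: centre of its underside on the bench. The steel drive spindle stands on the deck at own x = -60 mm, y = 0.
- shoulder (a point): Centre of the top of the drive's round shoulder (56 mm diameter, 14 mm above the deck). Two keyways, 11 mm wide and 7 mm deep, cross it to the rim on one diameter, one each side of the axis. Their direction changes each time and is not reported: look from above, or feel for it by turning the carousel, half a turn at most. The drive is braked; it does not turn.
- spindle_tip (a point): Top of the pilot pin on the spindle axis, 22 mm above the shoulder: 14 mm diameter, its last 6 mm coned to 6 mm. The bore goes over it. With its tabs riding on the shoulder the carousel stands 6 mm above home; left free to slide down, it drops by its own weight when the tabs meet the keyways, and then cannot turn any further.
- seat (a point): Point on the spindle axis where the carousel's origin lies when the carousel is fully home: 6 mm above the deck, 95 mm above the bench. Fixed to the instrument, axes as the instrument's.
- tip_box: Bystander: blue pipette-tip box with clear top, 110 x 80 mm, 57 mm high, loose; origin at the centre of its underside.
- jar: Bystander: amber glass jar, 64 mm diameter, 75 mm high, loose; origin at the centre of its underside.
- wash_bottle: Bystander: white wash bottle with orange cap, 72 mm diameter, 170 mm high, loose; origin at the centre of its underside.
- tub: Bystander: open white tub, 130 x 100 x 60 mm, loose; origin at the centre of its underside.
- tube_rack: Bystander: green rack of capped tubes, 80 x 160 mm, 49 mm high, loose; origin at the centre of its underside.
- timer: Bystander: small red timer, 70 x 55 x 18 mm, lying flat, loose; origin at the centre of its underside.
Not all that is in view belongs to the job. Leave any yellow look-alike of the carousel alone.

How it is judged:
By the outcome, as a careful person would: the job done as asked, in the order asked, and still so for the second after the job is handed in, with the robot touching nothing.
It also fails if it takes over 72 s, if anything falls off the work surface, if the arm or the gripper's body presses on something with over 40 N, if the wrist force passes 120 N, or if a joint passes its speed limit or range.

## Robot

A 6-joint arm with a two-finger parallel gripper is mounted at the origin on the work surface. World frame = base frame: x ahead of the robot, y to its left, z up, the work surface at z = 0. Lengths are in m, angles in rad, forces in N, time in s.
With the tool pointing down it reaches from about 0.3 to 0.775 m from the base axis. Payload 14.6 kg.
Tool frame: the origin (TCP) lies at the very end of the fingers, on their centre line; the grasp point (between the pads) lies behind it (env.grip_point_offset is the z of the grasp point in the tool frame, in m); z points along the fingers, y is the line along which they close (so a half turn about z gives the same grasp; the last joint's range is limited). The gripper opens to 85 mm and grips with 20 to 120 N. Pads are 22 mm wide; open, the fingers measure 114 mm over their backs; the gripper's body (76 mm by 85 mm) begins 54 mm behind the grasp point. The pads swing forward as they close: fully open they stand 13 mm farther back than shut.
Start: joints at [-1.251, 0.3, 1.521, -0, 1.321, -0.067], TCP at [0.207, -0.509, 0.231] pointing down, gripper open.
Joint ranges: [-3.03, 3.03], [-0.79, 2.21], [0.23, 2.52], [-1.04, 4.18], [0, 3.07], [-2.55, 2.55]. Speed limits (rad/s): [2.22, 2.22, 2.57, 3.14, 3.14, 3.14].

## Interface

Orientations are given as a unit quaternion [x, y, z, w].
In Python, from cell import env gives the robot as it stands. The module is installed in compiled form; this text tells all that it offers. Calls block until the motion is done:
- env.goto(position, orientation): joint-space move of the TCP to a pose.
- env.move_linear(position, orientation=None, v=0.15, threshold=None): straight line of the TCP; orientation=None keeps the orientation; v is the mean speed in m/s. With threshold (N) it stops when the force on the tool has changed by that much, and returns True; else False.
- env.set_joints(angles): joint-space move.
- env.set_gripper(opening, grasp_force=None): finger opening in m; grasp_force is the grip in N (None keeps the last); returns when the fingers have stopped.
- env.sleep(seconds).
- env.inverse_kinematics(position, orientation): joint angles nearest the present ones, or None.
- env.state(): the state.
- env.get_image(name): name is "side" or "top" or "wrist"; returns the picture (420x560x3 uint8, blue, green, red); there is no depth.
- env.camera_info(name): a dict with "intrinsics" (3x3 intrinsics, pixels), "distortion" ([k1, k2, p1, p2, k3] as OpenCV has them; the pictures are not rectified), "R" (3x3) and "t" (3): a world point X has camera coordinates R X + t. Camera axes: x right, y down, z forward; pixel columns grow to the right and rows downward; lengths in m; the calibration is good to about 2 mm. A picture is of the moment at which its call begins: read the wrist's pose just before it. camera_info takes no time and is no camera call; for the wrist camera it gives the pose at the moment of the call.
A pose or a line that the arm cannot do raises env.Unreachable and nothing moves.
- env.job_done(): hands the job in; it is judged then, once.
The state is a dict: "time_s": time; "joints": joint angles; "qvel": joint speeds; "joint_efforts": joint torques, N m; "ee_pos": TCP position; "ee_rot": TCP orientation; "wrist_force": force on the tool from outside, world axes, zero at the start; "moment": the same for the moment, N m; "gripper_width": finger opening in m; "gripper_force": force on a finger pad.
Only numpy, scipy, OpenCV 4.12 (cv2) and the standard library are available. Lean on these libraries where they do the work, as an engineer would, in place of code of your own. Each camera call takes 0.05 s, during which the arm holds its last target. There are 200 camera calls.

## Working session

There is one attempt and no reset: what is moved stays moved. The work goes in short steps, each a Python script; the robot and the scene stay as the last script left them, time stands still between calls to the robot, and variables do not carry over. Pictures are saved under pics/ and viewed, at most 10 in all, crops included, and the job is handed in when it is done.

```bash
mkdir -p pics; cat > h.py <<'E'
import numpy as np, cv2
from cell import env
from scipy.spatial.transform import Rotation as Rn
def und(ci,p): 
    return cv2.undistortPoints(np.array([[p]],float),np.array(ci["intrinsics"]),np.array(ci["distortion"]))[0,0]
def ray(ci,p):
    R=np.array(ci["R"]);t=np.array(ci["t"]);u=und(ci,p)
    d=R.T@np.array([u[0],u[1],1]);return -R.T@t,d/np.linalg.norm(d)
def onz(ci,p,z):
    o,d=ray(ci,p);return o+d*(z-o[2])/d[2]
def tri(obs):
    A=np.zeros((3,3));b=np.zeros(3)
    for ci,p in obs:
        o,d=ray(ci,p);M=np.eye(3)-np.outer(d,d);A+=M;b+=M@o
    x=np.linalg.solve(A,b);return x,[np.linalg.norm((np.eye(3)-np.outer(d,d))@(x-o)) for o,d in (ray(c,p) for c,p in obs)]
def proj(ci,X):
    R=np.array(ci["R"]);return cv2.projectPoints(np.array([X],float),cv2.Rodrigues(R)[0],np.array(ci["t"],float),np.array(ci["intrinsics"]),np.array(ci["distortion"]))[0][0,0]
def down(yaw): # tool z down, tool y axis at direction yaw+90deg ; tool x at yaw
    c,s=np.cos(yaw),np.sin(yaw)
    return Rn.from_matrix(np.array([[c,s,0],[s,-c,0],[0,0,-1]])).as_quat()
E
python3 - <<'E'
from h import *
import numpy as np
np.set_printoptions(precision=4,suppress=True)
for n in ["top","side","wrist"]:
    im=env.get_image(n); cv2.imwrite(f"pics/{n}0.png",im)
    ci=env.camera_info(n); print(n,ci["intrinsics"],ci["R"],ci["t"],ci["distortion"], -np.array(ci["R"]).T@ci["t"])
a=[cv2.imread(f"pics/{n}0.png") for n in ("top","side")]
print(env.state(),env.grip_point_offset)
E
```

```text
top [[393.4396   0.     277.5161]
 [  0.     393.4396 215.7211]
 [  0.       0.       1.    ]] [[-0.009  -1.      0.0008]
 [-0.9941  0.0088 -0.1081]
 [ 0.108  -0.0018 -0.9941]] [0.0002 0.5383 1.3232] [-0.0434  0.      0.      0.      0.    ] [ 0.3922 -0.0022  1.3736]
side [[425.6142   0.     279.4171]
 [  0.     425.6142 206.4416]
 [  0.       0.       1.    ]] [[-0.9684 -0.2493  0.0098]
 [-0.1611  0.595  -0.7874]
 [ 0.1905 -0.7641 -0.6163]] [0.5083 0.1544 1.3767] [0.0062 0.     0.     0.     0.    ] [0.2549 1.0868 0.9651]
wrist [[337.1557   0.     283.9631]
 [  0.     337.1557 211.5715]
 [  0.       0.       1.    ]] [[ 0.377  -0.9262 -0.0011]
 [-0.8938 -0.364   0.262 ]
 [-0.2431 -0.0978 -0.9651]] [-0.5501 -0.0343  0.3799] [-0.0746  0.      0.      0.      0.    ] [ 0.269  -0.4848  0.375 ]
{'time_s': 0.15, 'joints': array([-1.2506,  0.3003,  1.5214, -0.    ,  1.3207, -0.0666]), 'qvel': array([ 0.0008, -0.002 , -0.0031, -0.0021,  0.0004,  0.0008]), 'joint_efforts': array([  0.0023, -54.3669, -36.189 ,   0.0001,   0.0031,   0.0001]), 'ee_pos': array([ 0.2074, -0.5092,  0.2308]), 'ee_rot': array([ 0.9814,  0.1922, -0.0001, -0.0004]), 'wrist_force': array([-0.2088, -0.3813,  0.2707]), 'moment': array([-0.0229,  0.0358,  0.0154]), 'gripper_force': 0.0, 'gripper_width': 0.08565187404809575} -0.0187
```

View pics/top0.png

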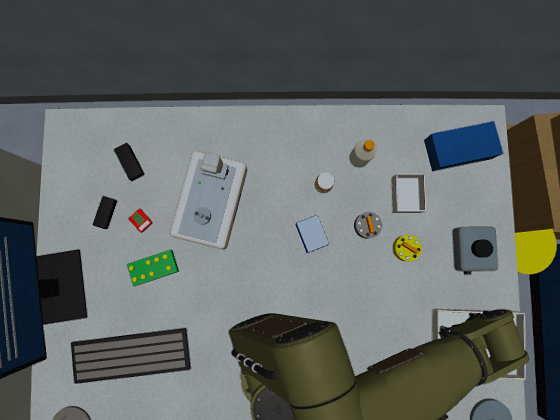

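View pics/side0.png

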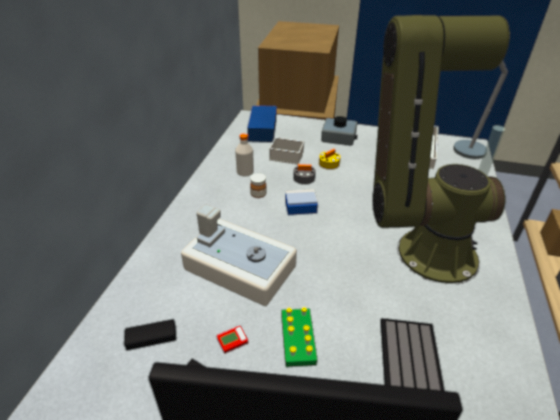

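The top view shows the grey carousel at about (368,225), the yellow decoy at (408,248) and the spindle at (203,215). In the side view the carousel is at (304,173) and the spindle at (256,253). I'll triangulate roughly, then look closer with the wrist camera.

```bash
python3 - <<'E'
from h import *
np.set_printoptions(precision=4,suppress=True)
T=env.camera_info("top");S=env.camera_info("side")
fin=tri([(T,(369,225)),(S,(304,169))]);sp=tri([(T,(203,215)),(S,(256,252))])
print("fin",fin,"spindle",sp)
print(onz(T,(369,225),.064), onz(T,(203,215),.115), "yellow",onz(T,(408,248),.05),"inst corners",[onz(T,p,.09)[:2] for p in((191,153),(245,165),(226,247),(173,236))])
p=onz(T,(369,225),.06)
q=down(np.arctan2(p[1],p[0])+np.pi/2)
for k,off in enumerate([(0.0,0),(-0.06,0.02)]):
    (env.goto if k==0 else env.move_linear)([p[0]+off[0],p[1]+off[1],0.20],q)
    ci=env.camera_info("wrist");im=env.get_image("wrist");cv2.imwrite(f"pics/w{k}.png",im)
    np.save(f"ci_w{k}.npy",ci,allow_pickle=True)
    print(env.state()["time_s"],env.state()["joints"])
E
python3 -c "
import cv2,numpy as np
a=[cv2.imread(f'pics/w{k}.png') for k in(0,1)]
cv2.imwrite('pics/wc.png',cv2.resize(np.vstack(a),(400,600),interpolation=cv2.INTER_AREA) if 0 else np.hstack([cv2.resize(x,(400,300)) for x in a]))"
```

```text
fin (array([ 0.504 , -0.3153,  0.0431]), [np.float64(0.0017521858294596406), np.float64(0.0017521858294599305)]) spindle (array([0.5349, 0.2386, 0.0992]), [np.float64(0.0002983137184903244), np.float64(0.0002983137184903184)])
[ 0.5005 -0.3106  0.064 ] [0.5334 0.2357 0.115 ] yellow [ 0.4226 -0.4436  0.05  ] inst corners [array([0.7456, 0.2834]), array([0.7026, 0.1023]), array([0.4307, 0.1642]), array([0.468 , 0.3382])]
1.5333 [-0.6205  0.4136  1.4412 -0.0002  1.2865 -0.0621]
2.1583 [-0.6538  0.2812  1.6196  0.0001  1.2401 -0.0968]
```

View pics/wc.png

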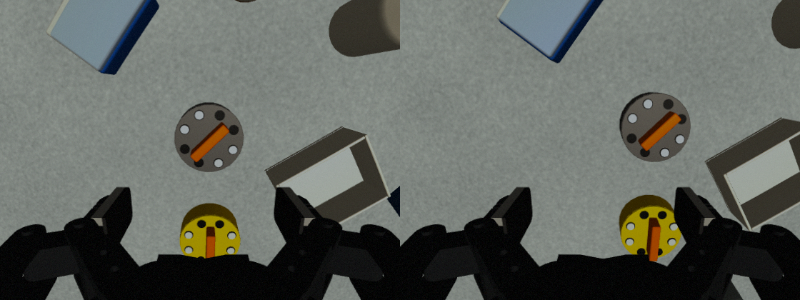

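The wrist pair shows the grey drum at about (209,137) and (655,127), both in half-scale hstack pixels. Its fin runs diagonally, the yellow decoy is below it and the tub is to the right. I'll extract the fin by colour and triangulate.

```bash
cat >> h.py <<'E'
def fin_rect(im,near,r=45):
    hsv=cv2.cvtColor(im,cv2.COLOR_BGR2HSV)
    m=cv2.inRange(hsv,(5,170,150),(16,255,255))   # bright top face
    k=np.zeros_like(m);cv2.circle(k,tuple(map(int,near)),r,255,-1);m&=k
    c=max(cv2.findContours(m,cv2.RETR_EXTERNAL,cv2.CHAIN_APPROX_NONE)[0],key=cv2.contourArea)
    return cv2.minAreaRect(c)
E
python3 - <<'E'
from h import *
np.set_printoptions(precision=4,suppress=True)
obs=[];
for k,n in enumerate([(209*1.4,140*1.4),(259*1.4,130*1.4)]):
    im=cv2.imread(f"pics/w{k}.png");ci=np.load(f"ci_w{k}.npy",allow_pickle=True).item()
    hsv=cv2.cvtColor(im,cv2.COLOR_BGR2HSV);print(hsv[int(n[1])-6:int(n[1])+8:2,int(n[0])])
    r=fin_rect(im,n);print(r);b=cv2.boxPoints(r);c=[onz(ci,p,.064) for p in b]
    obs.append((ci,r[0]))
    print("centre@.064",onz(ci,r[0],.064),[np.linalg.norm(c[i]-c[(i+1)%4]) for i in(0,1)])
    i=0 if np.linalg.norm(c[0]-c[1])>np.linalg.norm(c[1]-c[2]) else 1
    d=c[i+1]-c[i];print("yaw deg",np.degrees(np.arctan2(d[1],d[0]))%180)
print(tri(obs)); print(env.state()["ee_pos"])
S=np.hstack([cv2.resize(cv2.imread(f"pics/w{k}.png")[130:250,a:a+120],(400,400),interpolation=cv2.INTER_CUBIC) for k,a in((0,230),(1,300))]);cv2.imwrite("pics/wc2.png",S)
E
```

```text
[[  8 250  51]
 [ 10 255  59]
 [ 11 255 140]
 [ 15 255 157]
 [ 15 255 162]
 [ 15 255 162]
 [ 15 255 161]]
((293.56341552734375, 201.0343017578125), (11.216632843017578, 63.15056610107422), 46.84761428833008)
centre@.064 [ 0.5071 -0.3177  0.064 ] [np.float64(0.054336482797138666), np.float64(0.009601853449284981)]
yaw deg 11.979841970681631
[[  9 255  51]
 [ 10 255  74]
 [ 13 255 142]
 [ 15 236 162]
 [ 16 255 160]
 [ 15 255 158]
 [ 15 255 162]]
((365.5792541503906, 184.67735290527344), (10.995882987976074, 63.9481201171875), 47.48955154418945)
centre@.064 [ 0.5074 -0.3177  0.064 ] [np.float64(0.0531820108336203), np.float64(0.009594479173973203)]
yaw deg 12.336510951328624
(array([ 0.5073, -0.3174,  0.0653]), [np.float64(3.411072677334244e-05), np.float64(3.41107267732276e-05)])
[ 0.4414 -0.2921  0.2002]
```

View pics/wc2.png

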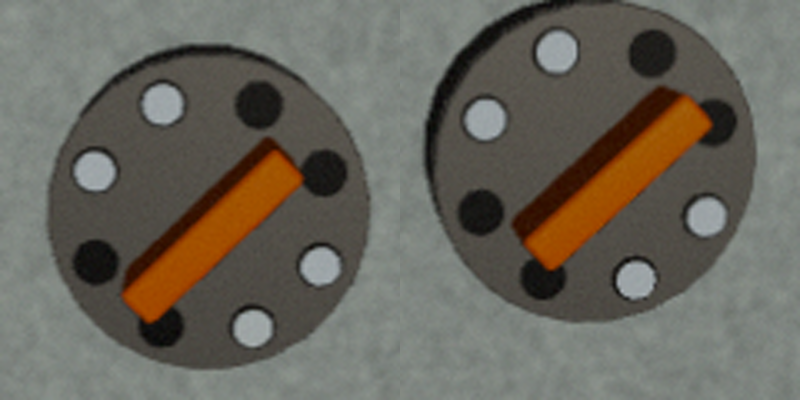

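The crop confirms a clean fit on the fin's top face. The centre is (0.5072, -0.3176), the yaw is 12.1° and the triangulated height is 0.065 against 0.064 given. Next I'll view the spindle with the empty gripper.

```bash
python3 - <<'E'
from h import *
np.set_printoptions(precision=4,suppress=True)
p=np.array([.534,.237]);q=down(np.arctan2(p[1],p[0])+np.pi/2)
for k,off in enumerate([(0.0,0),(-0.05,0.04)]):
    (env.goto if k==0 else env.move_linear)([p[0]+off[0],p[1]+off[1],0.26],q)
    ci=env.camera_info("wrist");im=env.get_image("wrist");cv2.imwrite(f"pics/s{k}.png",im)
    np.save(f"ci_s{k}.npy",ci,allow_pickle=True)
    u=proj(ci,[*p,.11]);print(env.state()["time_s"],env.state()["joints"],u)
    x,y=(u-65).astype(int);x=max(x,0);y=max(y,0);print(x,y)
    cv2.imwrite(f"pics/sc{k}.png",cv2.resize(im[y:y+130,x:x+130],(400,400),interpolation=cv2.INTER_CUBIC))
cv2.imwrite("pics/sc.png",np.hstack([cv2.imread(f"pics/sc{k}.png") for k in(0,1)]))
E
```

```text
4.1583 [ 0.3535  0.3573  1.3786 -0.0001  1.4058 -0.0627] [284.1564 195.4158]
219 130
4.7833 [ 0.4531  0.2971  1.4575 -0.0002  1.3868  0.0358] [315.1955 255.1625]
250 190
```

View pics/sc.png

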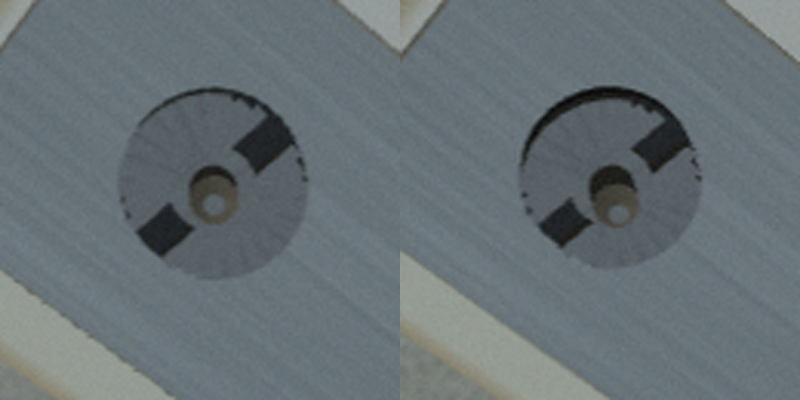

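The crop shows the shoulder with two dark keyways running from lower left to upper right. In the left crop the pin top is at (213,205), the shoulder centre at (213,185), and the keyway ends are at (150,246) and (281,130). In the right crop the pin is at (218,213) and the shoulder centre at (211,180).

```bash
python3 - <<'E'
from h import *
np.set_printoptions(precision=4,suppress=True)
C=[np.load(f"ci_s{k}.npy",allow_pickle=True).item() for k in(0,1)];O=[(219,130),(250,190)]
f=lambda k,u,v:(C[k],np.array([(u+.5)*.325-.5+O[k][0],(v+.5)*.325-.5+O[k][1]]))
tip=[f(0,213,205),f(1,218,213)];sh=[f(0,213,185),f(1,211,180)]
print("tip",tri(tip),[onz(*o,.125) for o in tip]);print("shoulder",tri(sh),[onz(*o,.103) for o in sh])
for k,a,b in((0,(150,246),(281,130)),(0,(163,257),(293,145)),(1,(166,224),(263,144))):
    A,B=onz(*f(k,*a),.1),onz(*f(k,*b),.1);print("key yaw",np.degrees(np.arctan2(*(B-A)[1::-1]))%180,(A+B)/2)
# ellipse fits of predicted model overlay
out=[]
im=[cv2.imread(f"pics/sc{k}.png") for k in(0,1)]
th=np.linspace(0,2*np.pi,60);c=np.mean([onz(*o,.103) for o in sh],0)
def dr(k,P,col):
    q=np.array([((proj(C[k],p)-O[k]+.5)/.325-.5) for p in P]);cv2.polylines(im[k],[np.int32(np.round(q))],True,col,1)
t=np.mean([onz(*o,.125) for o in tip],0);c=np.r_[(t[:2]+c[:2])/2,.103];print("axis",c)
for k in(0,1):
    dr(k,[[c[0]+.028*np.cos(a),c[1]+.028*np.sin(a),.103] for a in th],(0,0,255))
    dr(k,[[c[0]+.003*np.cos(a),c[1]+.003*np.sin(a),.125] for a in th],(0,255,0))
cv2.imwrite("pics/ov.png",np.hstack(im))
E
```

```text
tip (array([0.5359, 0.2407, 0.1251]), [np.float64(0.00010626163761338331), np.float64(0.00010626163761342425)]) [array([0.5359, 0.2406, 0.125 ]), array([0.536 , 0.2408, 0.125 ])]
shoulder (array([0.5359, 0.2414, 0.1006]), [np.float64(0.0001468583799128608), np.float64(0.00014685837991289317)]) [array([0.5356, 0.2418, 0.103 ]), array([0.5354, 0.2423, 0.103 ])]
key yaw 66.01043097963304 [0.5368 0.2403 0.1   ]
key yaw 65.39554970024057 [0.5418 0.2383 0.1   ]
key yaw 66.00828056747588 [0.5377 0.2404 0.1   ]
axis [0.5357 0.2414 0.103 ]
```

View pics/ov.png

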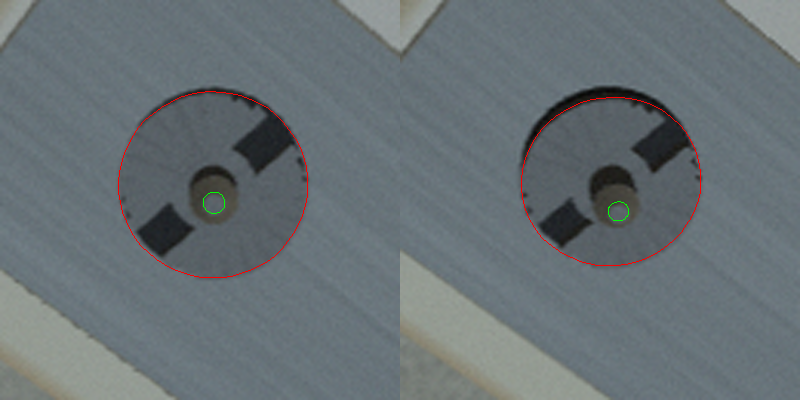

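The overlay matches the shoulder and the tip. The axis is (0.5358, 0.2409), the tip z is 0.125 as expected, and the keyway yaw is about 66°. I'll grasp the fin, which is at yaw 12.1°. The fingertips should stay just above the caps, so TCP z is 0.044.

```bash
python3 - <<'E'
from h import *
np.set_printoptions(precision=4,suppress=True)
F=np.array([.5072,-.3176]);q=down(np.radians(12.1))
def st(n):
    s=env.state();print(n,round(s["time_s"],2),s["ee_pos"],s["wrist_force"],s["moment"],s["gripper_width"],s["gripper_force"])
env.set_gripper(.045,30)
env.goto([*F,.12],q)
h=env.move_linear([*F,.0445],v=.08,threshold=6);st(("down",h))
env.set_gripper(0.0,30);st("grip")
env.move_linear([*F,.10],v=.05);env.sleep(.2);st("lift")
env.move_linear([*F,.245],v=.2)
env.goto([.5358,.2409,.245],down(np.radians(54)));env.sleep(.2);st("over");print(env.state()["joints"])
env.move_linear([.5358,.2409,.185],v=.1);env.sleep(.2);st("above pin")
ci=env.camera_info("wrist");cv2.imwrite("pics/g0.png",env.get_image("wrist"))
cv2.imwrite("pics/g1.png",env.get_image("side"))
a=cv2.imread("pics/g0.png");b=cv2.imread("pics/g1.png")[180:320,170:357]
cv2.imwrite("pics/g.png",np.hstack([cv2.resize(a,(400,300)),cv2.resize(b,(400,300),interpolation=cv2.INTER_CUBIC)]))
E
```

```text
('down', False) 8.54 [ 0.5075 -0.3178  0.0451] [0.4845 0.3178 0.4628] [-0.0229 -0.0616  0.0038] 0.04533766982001571 0.0
grip 8.93 [ 0.5073 -0.3177  0.0449] [-0.5249  0.7949  4.1892] [0.0697 0.1392 0.005 ] 0.010936585329722276 33.35449397563934
lift 10.39 [ 0.5071 -0.3176  0.0998] [ 0.2681 -0.8466 -4.0502] [-0.0163  0.0051 -0.0109] 0.011339505584445757 32.420979738235474
over 13.48 [0.536  0.2404 0.245 ] [ 1.0112  0.9442 -3.4775] [-0.0458  0.0305 -0.0112] 0.011210530264570617 32.42219924926758
[ 0.3592  0.3742  1.3902 -0.0001  1.3772  0.9885]
above pin 14.43 [0.536  0.241  0.1857] [ 0.3331 -0.0061 -3.5925] [-0.0213  0.0266  0.0393] 0.011280049299334884 32.4236923456192
```

View pics/g.png

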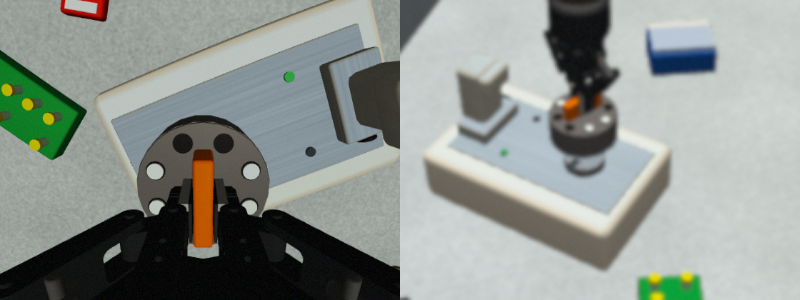

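The carousel hangs level with its fin centred between the pads, about over the spindle. I'll lower it with a force stop, expecting the shoulder at TCP z ≈ 0.1455.

```bash
python3 - <<'E'
from h import *
np.set_printoptions(precision=4,suppress=True)
def st(n):
    s=env.state();print(n,round(s["time_s"],2),s["ee_pos"],s["wrist_force"],s["moment"],s["gripper_width"],s["gripper_force"])
A=[.5358,.2409]
h=env.move_linear([*A,.165],v=.04,threshold=5);st(("a",h))
if not h:
    h=env.move_linear([*A,.150],v=.03,threshold=5);st(("b",h))
if not h:
    h=env.move_linear([*A,.1435],v=.01,threshold=4);st(("c",h))
env.sleep(.2);st("end")
E
```

```text
('a', False) 15.18 [0.5359 0.2409 0.165 ] [-0.0586  0.8496 -2.6603] [ 0.0069  0.0386 -0.0515] 0.01139728496643923 32.424001693725586
('b', False) 15.83 [0.5357 0.241  0.1499] [-1.1282  2.0657 -4.0412] [ 0.3321 -0.0155  0.0198] 0.01116259566372024 32.30093479156494
('c', True) 16.32 [0.5359 0.241  0.1458] [-0.2631  0.5303  4.711 ] [ 0.0658  0.0382 -0.0517] 0.011230744615765894 33.4775573015213
end 16.52 [0.5359 0.2411 0.1458] [0.136  0.1727 5.8762] [0.0452 0.0069 0.0027] 0.011185226433506834 33.640270829200745
```

The bore is over the pin and the tabs ride on the shoulder at TCP z 0.1458, as predicted. I'll loosen the pads so they only cage the fin, then turn gently through the keyway angle.

```bash
python3 - <<'E'
from h import *
np.set_printoptions(precision=4,suppress=True)
A=[.5359,.241,.1465]
env.set_gripper(.0142,20);env.sleep(.1)
s=env.state();print(s["gripper_width"],s["wrist_force"],s["moment"]);m0=s["moment"][2]
for d in np.arange(56,80,2):
    env.goto(A,down(np.radians(d)));env.sleep(.1)
    m=np.mean([env.state()["moment"][2] for _ in range(1)]);s=env.state()
    print(d,round(s["time_s"],2),s["moment"],s["wrist_force"])
    if abs(m-m0)>.25: break
cv2.imwrite("pics/t0.png",env.get_image("wrist"));cv2.imwrite("pics/t1.png",env.get_image("side"))
a=cv2.imread("pics/t0.png");b=cv2.imread("pics/t1.png")[180:320,170:357]
cv2.imwrite("pics/t.png",np.hstack([cv2.resize(a,(400,300)),cv2.resize(b,(400,300),interpolation=cv2.INTER_CUBIC)]))
E
```

```text
0.014255586640575054 [-0.5205 -0.9728  0.1111] [-0.0219  0.0075  0.0038]
56 17.18 [ 0.0217  0.0429 -0.0184] [ 0.4726 -0.1559  0.6721]
58 17.53 [ 0.0021 -0.0451 -0.0394] [-0.1706 -0.9389 -0.5326]
60 17.88 [0.0391 0.0282 0.0248] [1.7286 0.0787 0.3996]
62 18.23 [ 0.0128 -0.0531 -0.007 ] [-0.9974  0.3384  0.9403]
64 18.58 [ 0.0197 -0.0302 -0.0079] [ 0.6293  0.2711 -0.9014]
66 18.93 [0.0081 0.033  0.0326] [-0.9868  0.1969  0.2584]
68 19.28 [ 0.1398  0.1778 -0.0109] [-0.8256 -1.2233 -0.0039]
70 19.63 [ 0.0202  0.1656 -0.0086] [-1.4871  0.7724 -0.3217]
72 19.98 [-0.014   0.0777 -0.035 ] [-1.3116  1.0115  0.5814]
74 20.33 [ 0.0076  0.0026 -0.0175] [-0.1267 -0.0512 -0.6191]
76 20.68 [-0.0651  0.3201 -0.0653] [-2.5241 -0.9011  1.3214]
78 21.03 [ 0.0666  0.5548 -0.3026] [-3.0607  0.2815  2.1999]
```

View pics/t.png

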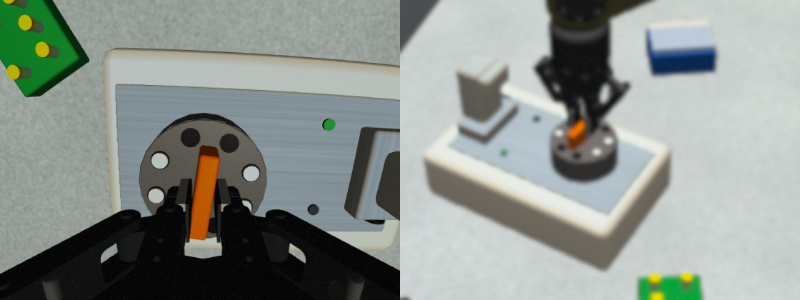

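The side view shows the drum seated low. In the wrist view the fin at (205,195) no longer follows the fingers, and the moment rose to only 0.3 Nm, so the tabs have dropped in. I'll turn back to unload, open, retreat and measure.

```bash
python3 - <<'E'
from h import *
np.set_printoptions(precision=4,suppress=True)
A=np.array([.5359,.241,.1465]);q=down(np.radians(71))
env.goto(A,q);env.set_gripper(.04);env.move_linear([*A[:2],.27],v=.15)
obs=[]
for k,off in enumerate([(0,0),(-.05,.04)]):
    env.move_linear([A[0]+off[0],A[1]+off[1],.28],v=.2);env.sleep(.15)
    ci=env.camera_info("wrist");im=env.get_image("wrist");cv2.imwrite(f"pics/f{k}.png",im)
    n=proj(ci,[*A[:2],.159]);r=fin_rect(im,n,60);b=cv2.boxPoints(r)
    c=[onz(ci,p,.159) for p in b];i=0 if np.linalg.norm(c[0]-c[1])>np.linalg.norm(c[1]-c[2]) else 1
    d=c[i+1]-c[i];print(n,r,np.degrees(np.arctan2(d[1],d[0]))%180,np.linalg.norm(d),onz(ci,r[0],.159));obs.append((ci,r[0]))
    e=b
print("fin top (home .159, riding .165)",tri(obs),env.state()["time_s"],env.state()["wrist_force"])
cv2.imwrite("pics/f1s.png",env.get_image("side"))
a=cv2.imread("pics/f0.png");b=cv2.imread("pics/f1s.png")
cv2.imwrite("pics/f.png",np.hstack([cv2.resize(a,(400,300)),cv2.resize(b,(400,300))]))
E
```

```text
[283.781  204.2774] ((284.0146789550781, 203.50042724609375), (12.994380950927734, 65.32469177246094), 1.6846843957901) 69.06385239968027 0.05440798563126244 [0.5363 0.2415 0.159 ]
[355.6917 229.168 ] ((356.06927490234375, 228.80694580078125), (12.437965393066406, 63.085357666015625), 5.710593223571777) 68.48056658491456 0.05470947510381826 [0.5363 0.2412 0.159 ]
fin top (home .159, riding .165) (array([0.5363, 0.2416, 0.1598]), [np.float64(0.00013471875087082605), np.float64(0.0001347187508707286)]) 23.8417 [ 0.5083 -0.9007 -1.1485]
```

View pics/f.png

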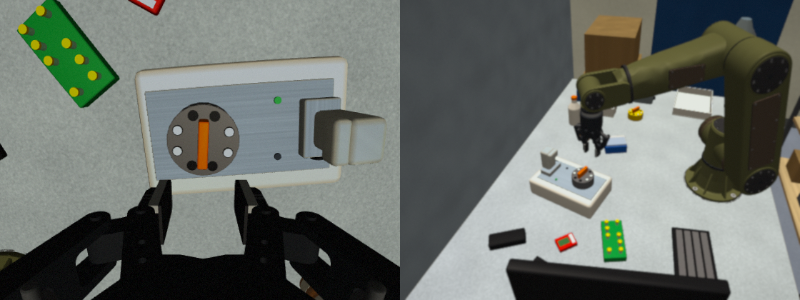

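The carousel is home and level. The fin top measures 0.1598 against 0.159 at home and 0.165 when riding, the yaw is 68.8° within the keyway play, and it is free of the gripper.

```bash
python3 -c "
from cell import env
print(env.job_done())"
```

```text
the job is handed in; nothing more can be done
None
```

The carousel is on the spindle with its tabs in the keyways, measured fully home and level; I let go of it, touched nothing else, and handed the job in after about 24 s on the robot's clock.

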